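Scope inspection of a trocar sleeve

ROBOT

A 6-joint arm with a two-finger parallel gripper is mounted at the origin on the work surface. World frame = base frame: x ahead of the robot, y to its left, z up, the work surface at z = 0. Lengths are in m, angles in degrees, forces in N, time in s.
With the tool pointing down it reaches from about 0.375 to 0.9 m from the base axis. Payload 3.1 kg.
Tool frame: the origin (TCP) lies at the very end of the fingers, on their centre line; the grasp point (between the pads) lies 19 mm behind it; z points along the fingers, y is the line along which they close (so a half turn about z gives the same grasp; the last joint's range is limited). The gripper opens to 87 mm and grips with 3 to 60 N. Pads are 19 mm wide; open, the fingers measure 117 mm over their backs; the gripper's body (75 mm by 190 mm) begins 51 mm behind the grasp point.
Start: joints at [64.486, 30.224, 82.088, -0, 67.689, -10.227], TCP at [0.165, 0.603, 0.223] pointing down, gripper open.
Joint ranges: [-176.69, 176.69], [-43.24, 126.21], [12.49, 139.97], [-82, 262], [0, 151.66], [-163.58, 163.58]. Speed limits (degrees/s): [159.86, 159.86, 180, 180, 180, 180].

INTERFACE

Orientations are given as a 3x3 rotation matrix whose columns are the frame's x, y, z axes.
In Python, from rig import bot gives the robot as it stands.
- The arm moves only by the tool move_arm, never from a script. Its argument "increments" is a list of rows, each an object with "xyz": the shift along the tool's x, y, z in mm, a list of three; "roll": the turn about the tool's z in rad; "grip": the opening in per cent of the stroke, from 0 (shut) to 100 (fully open). A call has 1 to 5 rows; each row shifts and turns the commanded pose from where the row before left it, along the tool's axes as they then stand; what a row does not reach is not made up. A row lasts 1/12 s, in which the tool goes at most 41.7 mm and 7.16 degrees, less where a joint would pass 70% of its speed; a pose out of reach is approached as far as the arm can. A call is refused whole if a number of a shift passes 41.7 or a number of a turn 0.125, either way. A call with a gripper value outside its range is refused whole. The fingers move at their own pace and stop on an object; the grip force is fixed at half the most. Time passes only in rows, so rows that do not move let the fingers close. It gives the time, the measured TCP pose, the force, the opening and the grip force at its end, in the units of the state.
- bot.read_state(): the state, without advancing time (a new reading comes with each control period).
- bot.capture(name): name is "scene" or "top" or "wrist"; returns (picture, depth): 400x640x3 uint8, red, green, blue; 400x640 float32, m along the optical axis (not along the pixel's ray), 0 where there is no reading.
- bot.camera_model(name): a dict with "intrinsics" (3x3 intrinsics, pixels), "D" ([k1, k2, p1, p2, k3] as OpenCV has them; the pictures are not rectified), "rvec" (rotation vector, rad) and "tvec" (3), from world to camera coordinates, as OpenCV has them; the wrist camera has in their place "tool_from_camera" (4x4, takes a point from camera to tool coordinates, whose origin is the TCP and whose axes are the flange's). Camera axes: x right, y down, z forward; pixel columns grow to the right and rows downward; lengths in m; the calibration is good to about 2 mm. A picture is of the moment at which its call begins: read the wrist's pose just before it. camera_model takes no time and is no camera call.
- bot.hand_in(): hands the job in; it is judged then, once.
Trained networks look in the newest picture that a camera, given by its name, has taken for a name from the list of things; names that differ only in an ending like _2 or _b are one class to them, and where a whole thing is asked for, a point or a joint stands for the part that bears it (a point fixed in the world has none). Each returns a list of dicts, best first, with "conf" (0 to 1); they miss things now and then, are a little off and sometimes report something else, mostly with a low value. They report only what shows in the picture. A call takes as long as a camera call. They do not tell look-alikes from the thing itself.
- bot.spot_in(label, camera): "at" ([x, y, z] in m, in the coordinates of the camera as it stood for that picture, good to about 4 mm: the middle of the surface that is visible of it).
- bot.trace(label, camera): "mask" (400x640 bool, what is visible of it).
The state is a dict: "time_s": time; "joint_positions": joint angles; "qvel": joint speeds; "tau": joint torques, N m; "position": TCP position; "tcp_rot": TCP orientation; "force": force on the tool from outside, world axes, zero at the start; "moment": the same for the moment, N m; "opening": opening from 0.0 (shut) to 1.0 (fully open); "grasp_force": force on a finger pad.
Only numpy, scipy, OpenCV 4.12 (cv2) and the standard library are available. Lean on these libraries where they do the work, as an engineer would, in place of code of your own. Each camera call takes 0.05 s, during which the arm holds its last target. There are 200 camera calls.

TASK

Swing the open fork clamp fully down onto the flange of the trocar sleeve in the bench fixture, then take the rigid inspection scope by its handle out of its stand. Lower its thin shaft straight down the middle of the sleeve's bore until the tip is halfway down the tube, never touching the sleeve or the fixture with the scope. Finish while still holding the scope there in the gripper, upright, centred and still, and leave the bottle, the wipes canister and the cup alone.

Things in the scene. Friction and masses are not known exactly. Their poses are not given: they have to be found in the camera images.
- fixture_seat (a point): centre of the hole in the upper face of the fixture's top plate, 105 above the bench, where the sleeve's origin belongs
- fixture: white bench fixture, fixed: base plate 190 x 130 x 10, two upright cheeks (x -105 to -20), drilled top plate 150 (x -105 to 45) x 94 (y) x 8, upper face 105 above the bench. Origin: at bench level below the centre of the 22 mm hole in which the sleeve stands, its tube hanging free below. Axes: z up, x from the clamp's hinge towards the sleeve, y along the hinge.
- clamp (a joint): angle (rad) of the steel fork clamp: 0 = level, closed on the sleeve's flange, which stops it; 1.35 = fully up. Starts open. Stiff hinge (0.15 N m): stays where left. Closing, it swings down towards fixture +x. Plate 6 thick, 50 wide, to 62 from the hinge, then two tines 10 wide, 31 apart, to 105, passing either side of the sleeve's neck. Closed, its middle plane is 118 above the bench.
- clamp_hinge (a point): middle of the clamp's hinge axis, fixed on the fixture: 85 from the bore axis towards fixture -x and 118 above the bench. The axis runs along fixture y, between two lugs 22 high at y = +-32.
- clamp_pad (a point): centre of the upper face of the black rubber thumb pad (28 x 34, 4 thick) on the fork, 46 from the hinge axis along the fork and 7 above the fork's middle plane; the place to push the clamp down
- sleeve: steel trocar sleeve, seals removed, 140 g, loose, upright in the fixture's hole. Origin on the bore axis at the flange's underside, resting on the top plate (105 above the bench); z up the bore. Flange 42 diameter, z 0 to 10; neck 28 diameter, z 10 to 30, gas port out to own x = 31; tube 20 diameter, z -90 to 0. Bore 16 diameter throughout, widened to 20 in the top 8.
- sleeve_mouth (a point): centre of the sleeve's open top, on the bore axis, 30 above its origin (135 above the bench)
- sleeve_mid (a point): point on the bore axis halfway down the tube, 45 below the sleeve's origin, 75 below the mouth: where the scope's tip has to be held
- stand: round scope stand, fixed to the bench: grey foot 96 diameter, white tube 40 outside and 22 inside diameter, its rim 130 above the bench. Origin at bench level on the tube's axis.
- scope: rigid inspection scope, 170 g, hanging loose and upright in the stand, collar on its rim. Origin on the shaft axis at the collar's underside, z up. Shaft 5 diameter (9 in the top 6), tip at z = -110. Collar 30 diameter, z 0 to 12. Black handle 30 (own x) x 26 (own y), z 12 to 70: grip across y at about z = 42. Eyepiece 24 diameter to z = 84. Light post 12 thick out to x = -34 at z = 24.
- scope_tip (a point): centre of the tip of the scope's shaft, 110 below the scope's origin on its own z axis
- concentrate: white bottle, 68 diameter, 170 high, bystander; origin at its underside
- wipes: wipes canister with blue lid, 96 diameter, 160 high, bystander; origin at its underside
- cup: small white cup, 68 diameter, 75 high, bystander; origin at its underside
Not all that is in view belongs to the job. What is shaped like the scope but orange is not meant.

How it is judged (in metres and radians):
On the way, in this order (a step that is already met when the one before it is completed fails the run):
1. the fork clamp is down on the sleeve's flange while the scope still hangs in its stand (value of joint clamp below 0.06 rad and distance of scope from where it was at the start of the episode below 0.03 m), for 0.2 s.
2. the scope is out of its stand, in the fingers, with its tip higher than the sleeve's mouth (height (world z) of scope_tip above 0.135 m and contact force between the fingers and scope above 1 N), for 0.2 s.
At the end, for the whole second after the job is handed in: Clamp under 0.06 rad; sleeve upright in its seat (4 mm); scope in the fingers, at rest, touching neither sleeve nor fixture (0.3 N), its tip within 3.5 mm of the bore axis and 15 mm of half the tube's length, its shaft within 0.06 rad of the bore (value of joint clamp below 0.06 rad and horizontal distance between sleeve and fixture_seat below 0.004 m and z of sleeve in the frame of fixture between 0.101 and 0.109 m and angle between sleeve's own z axis and vertical below 0.06 rad and horizontal distance between scope_tip and sleeve_mid below 0.0035 m and z of scope_tip in the frame of sleeve between -0.06 and -0.03 m and angle between the z axis of scope and the z axis of sleeve, either way round below 0.06 rad and contact force between scope and sleeve below 0.3 N and contact force between scope and fixture below 0.3 N and contact force between the fingers and scope above 1 N and linear speed of scope below 0.01 m/s); the arm keeps its last pose, push and grip.
It fails at once if the scope touches the sleeve or the fixture (contact force between scope and sleeve above 0.3 N or contact force between scope and fixture above 0.3 N).
It fails at once if a bystander is pushed away or tipped (distance of any of concentrate, wipes, cup from where it was at the start of the episode above 0.02 m or angle between any of concentrate, wipes, cup's own z axis and vertical above 0.3 rad).
It also fails if it takes over 67 s, if anything falls off the work surface, if the arm or the gripper's body presses on something with over 40 N, if the wrist force passes 120 N, or if a joint passes its speed limit or range.

## Working session

There is one attempt and no reset: what is moved stays moved. The work goes in short steps, Python scripts to look and compute and a tool call to move; the robot and the scene stay as the last step left them, time stands still between calls to the robot, and variables do not carry over. Pictures are saved under pics/ and viewed, at most 10 in all, crops included, and the job is handed in when it is done.

Besides the shell and the picture viewer there is one more tool, called in YAML: its name, and indented under it one key for each argument. move_arm: Moves the arm, as the interface text tells. Its arguments: {"type":"object","properties":{"increments":{"type":"array"}},"required":["increments"]}

```bash
mkdir -p pics
cat > h.py <<'E'
import numpy as np, cv2
from rig import bot
def cap(n):
    s=bot.read_state(); p,d=bot.capture(n); return s,p,d
def ext(n,s):
    m=bot.camera_model(n)
    if n=="wrist":
        T=np.eye(4);T[:3,:3]=np.array(s["tcp_rot"]);T[:3,3]=s["position"]
        return m,T@np.array(m["tool_from_camera"])
    R=cv2.Rodrigues(np.array(m["rvec"],float))[0];T=np.eye(4)
    T[:3,:3]=R.T;T[:3,3]=-R.T@np.array(m["tvec"],float).ravel();return m,T
def w(T,p): return T[:3,:3]@np.asarray(p)+T[:3,3]
def cloud(n,s,d,mask=None):
    m,T=ext(n,s); K=np.array(m["intrinsics"],float);D=np.array(m["D"],float)
    ok=d>0
    if mask is not None: ok&=mask
    v,u=np.nonzero(ok)
    q=cv2.undistortPoints(np.stack([u,v],1).astype(float)[:,None],K,D)[:,0]
    z=d[v,u]; P=np.c_[q*z[:,None],z]
    return P@T[:3,:3].T+T[:3,3],u,v
def proj(n,s,P):
    m,T=ext(n,s);Ti=np.linalg.inv(T)
    return cv2.projectPoints(np.atleast_2d(np.asarray(P,float)),cv2.Rodrigues(Ti[:3,:3])[0],Ti[:3,3],np.array(m["intrinsics"],float),np.array(m["D"],float))[0][:,0]
def save(f,p): cv2.imwrite("pics/"+f,p[:,:,::-1])
E
python3 - <<'E'
from h import *
np.set_printoptions(precision=4,suppress=True)
for n in("scene","top"):
    s,p,d=cap(n); save(n+"0.png",p); m,T=ext(n,s)
    for l in("scope","sleeve","clamp","fixture","stand","concentrate","wipes","cup"):
        for r in bot.spot_in(l,n)[:3]: 
            P=w(T,r["at"]);print(n,l,round(r["conf"],2),P,proj(n,s,P)[0].round())
print(s["time_s"],s["tcp_rot"],bot.camera_model("wrist"))
E
```

```text
scene scope 0.85 [0.8082 0.1437 0.0284] [424. 230.]
scene scope 0.74 [0.3263 0.185  0.0234] [316. 140.]
scene scope 0.56 [0.578  0.1686 0.179 ] [370. 135.]
scene sleeve 0.54 [ 0.5801 -0.1415  0.1231] [273. 204.]
scene clamp 0.63 [0.5774 0.169  0.1775] [370. 136.]
scene clamp 0.57 [ 0.5144 -0.1671  0.1668] [246. 180.]
scene fixture 0.43 [ 0.6849 -0.3677  0.0962] [210. 290.]
scene stand 0.68 [0.5816 0.1633 0.0232] [366. 183.]
scene concentrate 0.61 [ 0.6848 -0.3696  0.0958] [209. 291.]
scene concentrate 0.47 [ 0.5799 -0.1406  0.1139] [273. 207.]
scene wipes 0.75 [0.6589 0.3633 0.1078] [439. 144.]
scene cup 0.82 [0.7637 0.0125 0.0508] [374. 239.]
top scope 0.94 [0.8017 0.1468 0.0225] [266. 134.]
top scope 0.66 [0.3204 0.1858 0.0285] [246. 296.]
top scope 0.46 [0.5682 0.1776 0.196 ] [244. 202.]
top sleeve 0.65 [ 0.5792 -0.1365  0.1126] [362. 205.]
top clamp 0.58 [ 0.5112 -0.1605  0.161 ] [373. 228.]
top fixture 0.82 [ 0.5278 -0.1374  0.1049] [362. 224.]
top stand 0.59 [0.5598 0.1681 0.0094] [256. 214.]
top concentrate 0.8 [ 0.6566 -0.3501  0.115 ] [439. 179.]
top wipes 0.64 [0.6337 0.3749 0.163 ] [174. 179.]
0.45 [[-0.9646  0.2636 -0.    ]
 [ 0.2636  0.9646 -0.0001]
 [ 0.     -0.0002 -1.    ]] {'intrinsics': array([[304.4646,   0.    , 317.0571],
       [  0.    , 304.4646, 199.0182],
       [  0.    ,   0.    ,   1.    ]]), 'D': array([-0.057,  0.   ,  0.   ,  0.   ,  0.   ]), 'tool_from_camera': array([[ 0.0001, -0.9566, -0.2915,  0.0802],
       [ 1.    ,  0.0002, -0.0005, -0.0003],
       [ 0.0005, -0.2915,  0.9566, -0.1618],
       [ 0.    ,  0.    ,  0.    ,  1.    ]])}
```

View pics/scene0.png

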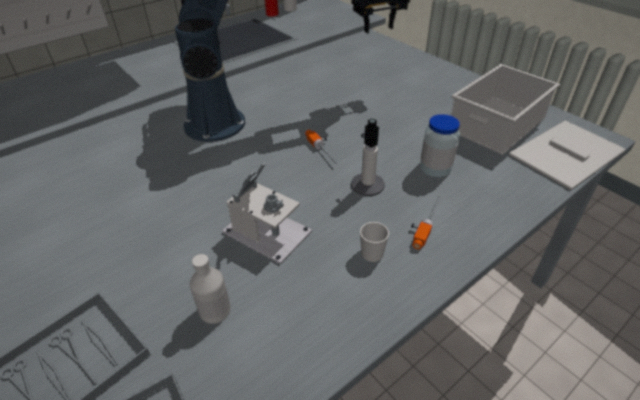

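View pics/top0.png

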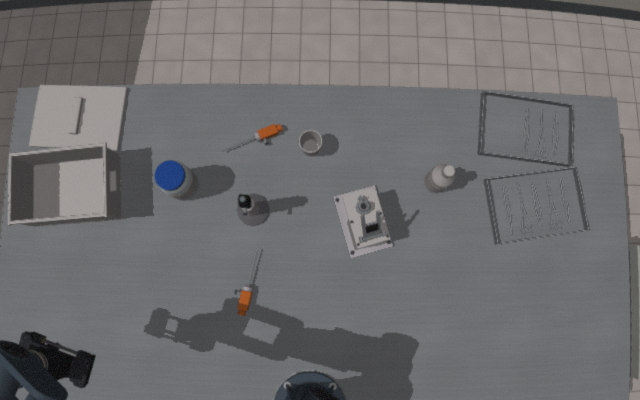

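The scene view shows three scope-like things: two orange ones lying on the bench, at scene px (424,230) and (316,140), and a black-handled one upright in the stand at (370,140). The black one fits the description. The fixture with its open clamp is at (265,210) in scene and (365,220) in top. I'll confirm the scope with one enlarged crop and fit the fixture.

Run:
```python
from h import *
np.set_printoptions(precision=4,suppress=True)
s,p,d=cap("scene"); s2,p2,d2=cap("top")
a=cv2.resize(p[100:210,320:450],(520,440),interpolation=3); save("crop1.png",a)
C,u,v=cloud("top",s2,d2)
def near(C,x,y,r): return np.hypot(C[:,0]-x,C[:,1]-y)<r
n=near(C,.56,-.14,.16)
for lo,hi in((.006,.016),(.1,.11),(.11,.125),(.128,.142),(.15,.25)):
    q=C[n&(C[:,2]>lo)&(C[:,2]<hi)]
    if len(q)>4: r=cv2.minAreaRect(q[:,:2].astype(np.float32));print(lo,hi,len(q),q.mean(0),r)
for nm,(ss,dd) in {"scene":(s,d),"top":(s2,d2)}.items():
    C,_,_=cloud(nm,ss,dd);n=near(C,.57,.17,.07)
    for lo,hi in((.005,.03),(.1,.13),(.143,.2),(.2,.22)):
        q=C[n&(C[:,2]>lo)&(C[:,2]<hi)]
        if len(q)>3: print(nm,lo,hi,len(q),q.mean(0),q.min(0),q.max(0))
```

```text
0.006 0.016 930 [ 0.5336 -0.1337  0.0096] ((0.5616580843925476, -0.14008110761642456), (0.300150066614151, 0.29677000641822815), 44.76310348510742)
0.1 0.11 1124 [ 0.5524 -0.143   0.105 ] ((0.5465567708015442, -0.14707307517528534), (0.15064328908920288, 0.09518321603536606), 16.565868377685547)
0.11 0.125 217 [ 0.5397 -0.1439  0.1161] ((0.5463491082191467, -0.14503371715545654), (0.14737913012504578, 0.09136826545000076), 14.709944725036621)
0.128 0.142 139 [ 0.5366 -0.1491  0.1334] ((0.5449059009552002, -0.14347179234027863), (0.12035766243934631, 0.07038966566324234), 19.247669219970703)
0.15 0.25 247 [ 0.5223 -0.1537  0.1755] ((0.525636613368988, -0.1529858410358429), (0.04467286542057991, 0.051524270325899124), 15.878349304199219)
scene 0.005 0.03 476 [0.5809 0.1683 0.013 ] [0.5221 0.1262 0.005 ] [0.6231 0.225  0.0296]
scene 0.1 0.13 137 [0.5803 0.1691 0.1164] [0.5551 0.1584 0.1007] [0.5917 0.1974 0.1299]
scene 0.143 0.2 287 [0.5747 0.1729 0.1731] [0.5362 0.1632 0.1433] [0.587  0.1932 0.2   ]
scene 0.2 0.22 78 [0.5733 0.177  0.2103] [0.5593 0.1675 0.2004] [0.5844 0.1925 0.218 ]
top 0.005 0.03 552 [0.5689 0.1714 0.0113] [0.5038 0.1039 0.005 ] [0.639  0.2348 0.0291]
top 0.1 0.13 42 [0.5683 0.1673 0.1191] [0.5561 0.1598 0.1012] [0.5874 0.1807 0.1297]
top 0.143 0.2 110 [0.5648 0.1755 0.1739] [0.5417 0.1653 0.1452] [0.5889 0.192  0.2   ]
top 0.2 0.22 87 [0.5746 0.1789 0.2113] [0.56   0.1675 0.2002] [0.5887 0.1919 0.2196]
```

View pics/crop1.png

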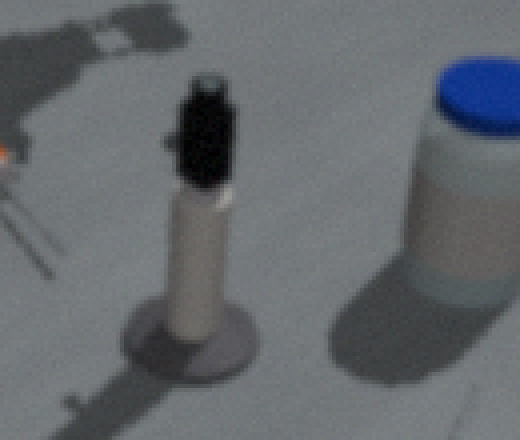

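The crop confirms it: the black-handled scope stands upright in the white tube. Its handle is around crop px (205,140) and its light post is on the left at (170,140). The two other candidates are orange and lie on the bench. I'll approach for wrist views.

move_arm:
  increments:
    - {"xyz": [-29, -22, -10], "roll": 0, "grip": 100}
    - {"xyz": [-29, -22, -10], "roll": 0, "grip": 100}
    - {"xyz": [-29, -22, -10], "roll": 0, "grip": 100}
    - {"xyz": [-29, -22, -10], "roll": 0, "grip": 100}
    - {"xyz": [-29, -22, -10], "roll": 0, "grip": 100}

```text
time_s: 1.42
position: [0.2762, 0.4572, 0.273]
tcp_rot: [[-0.965, 0.263, 0.0], [0.263, 0.965, 0.0], [-0.0, 0.0, -1.0]]
force: [0.3, -0.3, 0.9]
opening: 0.995
grasp_force: 0.0
```

move_arm:
  increments:
    - {"xyz": [-29, -22, -10], "roll": 0, "grip": 100}
    - {"xyz": [-29, -22, -10], "roll": 0, "grip": 100}
    - {"xyz": [-29, -22, -10], "roll": 0, "grip": 100}
    - {"xyz": [-29, -22, -10], "roll": 0, "grip": 100}
    - {"xyz": [-29, -22, -10], "roll": 0, "grip": 100}

```text
time_s: 1.83
position: [0.3872, 0.3127, 0.3233]
tcp_rot: [[-0.965, 0.264, 0.001], [0.264, 0.965, 0.0], [-0.0, 0.0, -1.0]]
force: [0.4, 0.6, -0.3]
opening: 1.0
grasp_force: 0.0
```

move_arm:
  increments:
    - {"xyz": [-29, -22, 0], "roll": 0, "grip": 100}
    - {"xyz": [-29, -22, 0], "roll": 0, "grip": 100}
    - {"xyz": [-29, -22, 0], "roll": 0, "grip": 100}
    - {"xyz": [-29, -22, 0], "roll": 0, "grip": 100}
    - {"xyz": [0, 0, 0], "roll": 0, "grip": 100}

```text
time_s: 2.25
position: [0.4797, 0.1939, 0.3228]
tcp_rot: [[-0.963, 0.269, 0.004], [0.269, 0.963, -0.003], [-0.005, -0.001, -1.0]]
force: [0.8, -0.3, -0.2]
opening: 0.999
grasp_force: 0.0
```

Run:
```python
from h import *
np.set_printoptions(precision=4,suppress=True)
s,p,d=cap("wrist"); save("w1.png",p); m,T=ext("wrist",s)
print(s["position"],s["joint_positions"],s["force"])
for l in("scope","stand"):
    for r in bot.spot_in(l,"wrist"): print(l,r["conf"],w(T,r["at"]))
C,u,v=cloud("wrist",s,d)
n=np.hypot(C[:,0]-.575,C[:,1]-.174)<.06
for lo,hi in((.004,.02),(.1,.128),(.128,.135),(.135,.145),(.148,.16),(.165,.195),(.197,.203),(.205,.222)):
    q=C[n&(C[:,2]>lo)&(C[:,2]<hi)]
    if len(q)>9: c,r=cv2.minEnclosingCircle(q[:,:2].astype(np.float32));print(lo,hi,len(q),q.mean(0),c,r,cv2.minAreaRect(q[:,:2].astype(np.float32)))
```

```text
[0.4797 0.1939 0.3228] [  9.7378  15.4246  89.7685  -0.1944  74.6017 -64.5773] [ 0.8368 -0.2502 -0.2224]
scope 0.96 [0.7822 0.1695 0.0155]
scope 0.91 [0.316  0.1917 0.024 ]
scope 0.68 [0.5516 0.1779 0.1778]
stand 0.81 [0.5565 0.1868 0.0149]
0.004 0.02 1579 [0.5597 0.182  0.0116] (0.5710016489028931, 0.17937228083610535) 0.04772549495100975 ((0.5678585767745972, 0.17983600497245789), (0.09444916248321533, 0.0853203609585762), 78.80674743652344)
0.1 0.128 178 [0.5577 0.1841 0.1135] (0.5700432062149048, 0.17985695600509644) 0.019862063229084015 ((0.561862051486969, 0.18111950159072876), (0.03945895656943321, 0.019456634297966957), 81.37047576904297)
0.128 0.135 178 [0.5645 0.1837 0.1298] (0.5708631277084351, 0.17968851327896118) 0.01985240913927555 ((0.5667310953140259, 0.1810462474822998), (0.03886723518371582, 0.029559824615716934), 70.01592254638672)
0.135 0.145 32 [0.5646 0.188  0.1392] (0.5679264068603516, 0.18213483691215515) 0.01412756834179163 ((0.5636363625526428, 0.18528683483600616), (0.028047900646924973, 0.011272440664470196), 53.69563293457031)
0.148 0.16 220 [0.5501 0.181  0.156 ] (0.5604566931724548, 0.18338721990585327) 0.02488335780799389 ((0.5612065196037292, 0.18109814822673798), (0.04951128363609314, 0.023255188018083572), 18.13681983947754)
0.165 0.195 314 [0.5581 0.1815 0.1806] (0.5698674321174622, 0.17984628677368164) 0.01769828610122204 ((0.5642550587654114, 0.18599335849285126), (0.03519095852971077, 0.018202533945441246), 42.29774856567383)
0.197 0.203 202 [0.5611 0.1804 0.1992] (0.5641171932220459, 0.1795641928911209) 0.013450771570205688 ((0.5609208345413208, 0.18054930865764618), (0.025760386139154434, 0.014143251813948154), 72.87032318115234)
0.205 0.222 32 [0.5609 0.182  0.2097] (0.5630419254302979, 0.18115895986557007) 0.006797855254262686 ((0.5614001750946045, 0.18151737749576569), (0.013395708985626698, 0.0033609610982239246), 77.68487548828125)
```

View pics/w1.png

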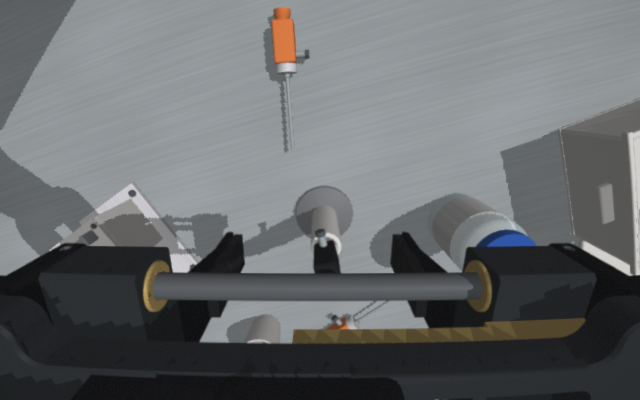

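The wrist view shows the stand foot at (323,212) and the scope's collar and handle at (325,245), with an orange decoy at (285,40). The stand axis comes out near (0.571, 0.180), and the 48 mm foot and 20 mm tube radii agree with the given sizes. Now to the fixture.

move_arm:
  increments:
    - {"xyz": [-21.4, -27.3, -1], "roll": -0.0557, "grip": 0}
    - {"xyz": [-19.9, -28.5, -1], "roll": -0.0557, "grip": 0}
    - {"xyz": [-18.3, -29.6, -1], "roll": -0.0557, "grip": 0}
    - {"xyz": [-16.6, -30.5, -1], "roll": -0.0557, "grip": 0}
    - {"xyz": [-14.8, -31.4, -1], "roll": -0.0557, "grip": 0}

```text
time_s: 2.82
position: [0.5421, 0.0392, 0.3278]
tcp_rot: [[-1.0, -0.018, -0.0], [-0.018, 1.0, 0.001], [0.0, 0.001, -1.0]]
force: [0.7, 0.6, -0.1]
opening: 0.706
grasp_force: 0.0
```

move_arm:
  increments:
    - {"xyz": [-13.1, -32.2, 0], "roll": -0.0557, "grip": 0}
    - {"xyz": [-11.3, -32.9, 0], "roll": -0.0557, "grip": 0}
    - {"xyz": [-9.5, -33.4, 0], "roll": -0.0557, "grip": 0}
    - {"xyz": [-7.6, -33.9, 0], "roll": -0.0557, "grip": 0}
    - {"xyz": [-5.7, -34.3, 0], "roll": -0.0557, "grip": 0}

```text
time_s: 3.23
position: [0.6103, -0.1207, 0.3276]
tcp_rot: [[-0.957, -0.291, -0.0], [-0.291, 0.957, 0.001], [0.0, 0.001, -1.0]]
force: [0.9, -0.7, 0.1]
opening: 0.326
grasp_force: 0.0
```

move_arm:
  increments:
    - {"xyz": [0, 0, 0], "roll": 0, "grip": 0}
    - {"xyz": [0, 0, 0], "roll": 0, "grip": 0}
    - {"xyz": [0, 0, 0], "roll": 0, "grip": 0}

```text
time_s: 3.48
position: [0.6095, -0.1196, 0.3272]
tcp_rot: [[-0.958, -0.287, -0.001], [-0.287, 0.958, 0.001], [0.001, 0.002, -1.0]]
force: [-0.5, 0.1, 0.0]
opening: 0.095
grasp_force: 0.0
```

Run:
```python
from h import *
np.set_printoptions(precision=4,suppress=True)
s,p,d=cap("wrist"); save("w2.png",p); m,T=ext("wrist",s)
print(s["position"],s["joint_positions"],s["tcp_rot"])
for l in("sleeve","sleeve_mouth","clamp_pad","clamp_hinge","fixture_seat"):
    for r in bot.spot_in(l,"wrist")[:2]: print(l,r["conf"],w(T,r["at"]))
C,u,v=cloud("wrist",s,d); np.savez("w2.npz",C=C,u=u,v=v)
n=np.hypot(C[:,0]-.55,C[:,1]-.147)
n=np.hypot(C[:,0]-.55,C[:,1]+.147)<.1
for lo,hi in((.102,.108),):
    q=C[n&(C[:,2]>lo)&(C[:,2]<hi)]; print(len(q),q.mean(0),cv2.minAreaRect(q[:,:2].astype(np.float32)))
n=np.hypot(C[:,0]-.5753,C[:,1]+.1385)<.03
for lo,hi in((.111,.118),(.118,.131),(.132,.139)):
    q=C[n&(C[:,2]>lo)&(C[:,2]<hi)]
    if len(q)>9: print(lo,len(q),q.mean(0),cv2.minEnclosingCircle(q[:,:2].astype(np.float32)))
```

```text
[ 0.6095 -0.1196  0.3272] [ -21.4172   24.495    74.9146    0.0473   80.6931 -128.1153] [[-0.9579 -0.2872 -0.0014]
 [-0.2872  0.9579  0.0014]
 [ 0.0009  0.0017 -1.    ]]
sleeve 0.64 [ 0.5742 -0.1345  0.113 ]
sleeve 0.3 [0.5658 0.1625 0.0171]
sleeve_mouth 0.7 [ 0.579  -0.1346  0.1135]
clamp_pad 0.85 [ 0.5138 -0.1606  0.1663]
clamp_pad 0.44 [ 0.5783 -0.1321  0.1106]
clamp_hinge 0.74 [ 0.5263 -0.1469  0.1054]
fixture_seat 0.57 [ 0.5283 -0.1576  0.1023]
fixture_seat 0.5 [ 0.5102 -0.1595  0.1667]
6145 [ 0.5472 -0.1458  0.1048] ((0.5430721640586853, -0.1473217010498047), (0.14975114166736603, 0.09402625262737274), 17.028162002563477)
0.111 431 [ 0.5682 -0.1391  0.1146] ((0.5714106559753418, -0.13833092153072357), 0.02098976820707321)
0.118 185 [ 0.5795 -0.1349  0.1264] ((0.5794155597686768, -0.13495460152626038), 0.02257884480059147)
0.132 259 [ 0.5741 -0.1371  0.1343] ((0.5777243971824646, -0.13643911480903625), 0.020469538867473602)
```

View pics/w2.png

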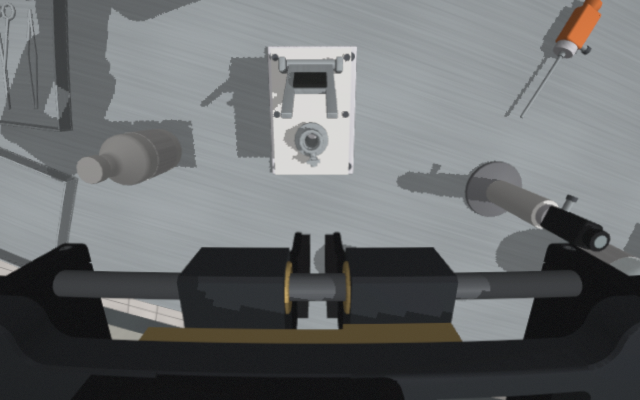

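The whole fixture shows: the sleeve's mouth at (311,139), the open fork and its black pad at (310,80), the bottle at (130,158), and the scope in its stand at (545,210). The plate fits 150x94 and the flange radius fits 21 mm, so the bore is near (0.5716, -0.1384). Next I'll fit the clamp's current angle.

Run:
```python
import numpy as np
C=np.load("w2.npz")["C"]; fx=np.array([.9568,.2907]);fy=np.array([-.2907,.9568]);h=np.array([.4903,-.1633])
x=(C[:,:2]-h)@fx;y=(C[:,:2]-h)@fy;z=C[:,2]-.118
for a,b in((-28,-16),(-12,12),(16,28)):
    k=(y>a/1e3)&(y<b/1e3)&(z>.012)&(z<.13)&(x>-.03)&(x<.11)
    X=np.c_[x[k],z[k]]; 
    if len(X)<10: continue
    for lo in np.arange(.01,.13,.01):
        q=X[(X[:,1]>lo)&(X[:,1]<=lo+.01)]
        if len(q): print(a,round(lo,3),len(q),np.median(q[:,0]).round(4),q[:,0].min().round(4),q[:,0].max().round(4))
```

```text
-28 0.01 35 0.0061 0.0035 0.0085
-28 0.02 33 0.0111 0.0086 0.0146
-28 0.03 43 0.017 0.012 0.0204
-28 0.04 38 0.0226 0.0166 0.0259
-28 0.05 59 0.0291 0.0232 0.0321
-28 0.06 56 0.0351 0.0321 0.038
-28 0.07 68 0.0408 0.038 0.0445
-28 0.08 91 0.048 0.0444 0.055
-28 0.09 35 0.0522 0.0497 0.054
-12 0.01 335 0.0796 0.0036 0.11
-12 0.02 20 0.0088 0.0077 0.0089
-12 0.03 108 0.0133 0.0108 0.0157
-12 0.04 128 0.019 0.0156 0.0222
-12 0.05 287 0.028 0.0213 0.0329
16 0.01 31 0.0063 0.0037 0.0087
16 0.02 39 0.0114 0.0087 0.0158
16 0.03 38 0.0172 0.0138 0.0205
16 0.04 41 0.0228 0.0189 0.0261
16 0.05 57 0.0292 0.0234 0.0323
16 0.06 60 0.0353 0.0314 0.0382
16 0.07 60 0.0419 0.0382 0.0446
16 0.08 102 0.049 0.0446 0.0551
16 0.09 24 0.0516 0.0507 0.0533
```

The clamp stands at about 1.04 rad. I'll go behind it, closed fingers between the lugs, and then push along the arc.

move_arm:
  increments:
    - {"xyz": [38, -1.8, 0], "roll": 0, "grip": 0}
    - {"xyz": [38, -1.8, 0], "roll": 0, "grip": 0}
    - {"xyz": [38, -1.8, 0], "roll": 0, "grip": 0}
    - {"xyz": [38, -1.8, 0], "roll": 0, "grip": 0}
    - {"xyz": [0, 0, 0], "roll": 0, "grip": 0}

```text
time_s: 4.2
position: [0.4602, -0.1716, 0.3272]
tcp_rot: [[-0.959, -0.284, -0.006], [-0.284, 0.959, 0.001], [0.006, 0.003, -1.0]]
force: [-1.1, 0.9, 0.1]
opening: 0.005
grasp_force: 0.0
```

move_arm:
  increments:
    - {"xyz": [0, 0, 38], "roll": 0, "grip": 0}
    - {"xyz": [0, 0, 38], "roll": 0, "grip": 0}
    - {"xyz": [0, 0, 38], "roll": 0, "grip": 0}
    - {"xyz": [0, 0, 38], "roll": 0, "grip": 0}
    - {"xyz": [0, 0, 8], "roll": 0, "grip": 0}

```text
time_s: 4.62
position: [0.4633, -0.1694, 0.163]
tcp_rot: [[-0.958, -0.286, -0.009], [-0.286, 0.958, 0.006], [0.007, 0.008, -1.0]]
force: [-1.2, 0.5, -0.3]
opening: 0.009
grasp_force: 0.0
```

move_arm:
  increments:
    - {"xyz": [0, 0, 0], "roll": 0, "grip": 0}
    - {"xyz": [0, 0, 0], "roll": 0, "grip": 0}

```text
time_s: 4.78
position: [0.4674, -0.1722, 0.1684]
tcp_rot: [[-0.958, -0.287, 0.001], [-0.287, 0.958, -0.001], [-0.001, -0.001, -1.0]]
force: [-0.0, 0.4, 0.6]
opening: 0.003
grasp_force: 0.0
```

move_arm:
  increments:
    - {"xyz": [-16, 1, 0], "roll": 0, "grip": 0}
    - {"xyz": [-16, 1, 0], "roll": 0, "grip": 0}
    - {"xyz": [-7, 0, 4], "roll": 0, "grip": 0}
    - {"xyz": [-7, 0, 4], "roll": 0, "grip": 0}
    - {"xyz": [0, 0, 0], "roll": 0, "grip": 0}

```text
time_s: 5.2
position: [0.512, -0.1573, 0.1607]
tcp_rot: [[-0.958, -0.287, 0.004], [-0.287, 0.958, -0.002], [-0.003, -0.003, -1.0]]
force: [-0.3, 0.5, 0.9]
opening: 0.005
grasp_force: 0.1
```

move_arm:
  increments:
    - {"xyz": [-4, 0, 3.5], "roll": 0, "grip": 0}
    - {"xyz": [-4, 0, 3.5], "roll": 0, "grip": 0}
    - {"xyz": [-3, 0, 4.2], "roll": 0, "grip": 0}
    - {"xyz": [-3, 0, 4.2], "roll": 0, "grip": 0}
    - {"xyz": [0, 0, 0], "roll": 0, "grip": 0}

```text
time_s: 5.62
position: [0.5235, -0.1527, 0.1432]
tcp_rot: [[-0.958, -0.286, -0.001], [-0.286, 0.958, 0.001], [0.0, 0.001, -1.0]]
force: [1.0, -0.9, -0.0]
opening: 0.004
grasp_force: 0.3
```

move_arm:
  increments:
    - {"xyz": [-2.2, 0, 4.8], "roll": 0, "grip": 0}
    - {"xyz": [-2.2, 0, 4.8], "roll": 0, "grip": 0}
    - {"xyz": [-1, 0, 4], "roll": 0, "grip": 0}
    - {"xyz": [-1, 0, 4], "roll": 0, "grip": 0}
    - {"xyz": [0, 0, 0], "roll": 0, "grip": 0}

```text
time_s: 6.03
position: [0.5291, -0.1507, 0.1256]
tcp_rot: [[-0.958, -0.286, -0.001], [-0.286, 0.958, 0.001], [0.001, 0.001, -1.0]]
force: [0.5, 0.5, -0.4]
opening: 0.006
grasp_force: 0.0
```

move_arm:
  increments:
    - {"xyz": [0, 0, 2], "roll": 0, "grip": 0}
    - {"xyz": [0, 0, 1], "roll": 0, "grip": 0}
    - {"xyz": [0, 0, 0], "roll": 0, "grip": 0}
    - {"xyz": [0, 0, 0], "roll": 0, "grip": 0}

```text
time_s: 6.37
position: [0.5292, -0.1507, 0.1253]
tcp_rot: [[-0.958, -0.286, 0.0], [-0.286, 0.958, 0.0], [-0.0, 0.0, -1.0]]
force: [-4.0, 1.5, 15.0]
opening: 0.003
grasp_force: 7.3
```

Run:
```python
from h import *
s,p,d=cap("scene"); save("s2.png",cv2.resize(p[150:280,190:340],(600,520),interpolation=3)); print(s["force"],s["position"])
s,p,d=cap("wrist");C,u,v=cloud("wrist",s,d)
fx=np.array([.9568,.2907]);fy=np.array([-.2907,.9568]);h=np.array([.4903,-.1633])
x=(C[:,:2]-h)@fx;y=(C[:,:2]-h)@fy;z=C[:,2]
for a in range(0,110,10):
    k=(abs(y)>.016)&(abs(y)<.025)&(x>a/1e3)&(x<(a+10)/1e3)&(z>.1)&(z<.24)
    print(a,k.sum(),np.percentile(z[k],[10,50,90]).round(4) if k.sum() else "")
```

```text
[-3.95211947  1.54515438 14.96729497] [ 0.52920015 -0.15066278  0.12534285]
0 4119 [0.1235 0.2153 0.219 ]
10 6918 [0.218  0.2289 0.2377]
20 638 [0.1201 0.121  0.2378]
30 418 [0.1199 0.1207 0.1222]
40 47 [0.1198 0.1205 0.1211]
50 0 
60 0 
70 0 
80 0 
90 0 
100 0
```

View pics/s2.png

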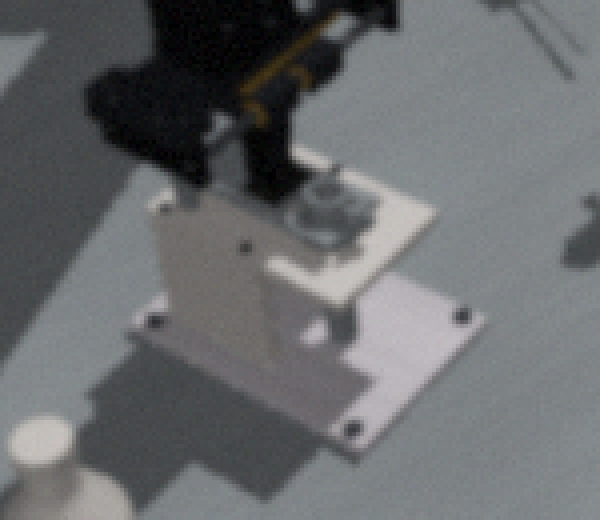

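The clamp is down: the fork's upper face measures 0.1207 (0.121 expected) and it met a firm stop at 15 N. In the crop the tines lie flat around the neck at (330,205). Now up, and across to the scope.

move_arm:
  increments:
    - {"xyz": [0, 0, -40], "roll": 0, "grip": 0}
    - {"xyz": [0, 0, -40], "roll": 0, "grip": 0}
    - {"xyz": [0, 0, -40], "roll": 0, "grip": 0}
    - {"xyz": [0, 0, -40], "roll": 0, "grip": 0}
    - {"xyz": [0, 0, -40], "roll": 0, "grip": 20}

```text
time_s: 6.88
position: [0.5287, -0.1503, 0.3249]
tcp_rot: [[-0.958, -0.286, -0.001], [-0.286, 0.958, 0.001], [0.001, 0.001, -1.0]]
force: [0.7, -0.2, -0.9]
opening: 0.034
grasp_force: 0.0
```

move_arm:
  increments:
    - {"xyz": [-16.8, 28.3, 0], "roll": 0.0588, "grip": 65}
    - {"xyz": [-15.1, 29.2, 0], "roll": 0.0588, "grip": 65}
    - {"xyz": [-13.4, 30.1, 0], "roll": 0.0588, "grip": 65}
    - {"xyz": [-11.6, 30.8, 0], "roll": 0.0588, "grip": 65}
    - {"xyz": [-9.7, 31.4, 0], "roll": 0.0588, "grip": 65}

```text
time_s: 7.3
position: [0.5691, 0.0103, 0.323]
tcp_rot: [[-1.0, 0.007, -0.001], [0.007, 1.0, 0.001], [0.001, 0.001, -1.0]]
force: [1.0, -0.2, 0.1]
opening: 0.373
grasp_force: 0.0
```

move_arm:
  increments:
    - {"xyz": [-7.9, 31.9, 0], "roll": 0.0588, "grip": 65}
    - {"xyz": [-6, 32.4, 0], "roll": 0.0588, "grip": 65}
    - {"xyz": [-4.1, 32.6, 0], "roll": 0.0588, "grip": 65}
    - {"xyz": [-2.1, 32.8, 0], "roll": 0.0588, "grip": 65}
    - {"xyz": [-0.2, 32.9, 0], "roll": 0.0588, "grip": 65}

```text
time_s: 7.72
position: [0.609, 0.1699, 0.3227]
tcp_rot: [[-0.955, 0.296, -0.002], [0.296, 0.955, 0.0], [0.002, -0.0, -1.0]]
force: [0.2, -0.3, 0.7]
opening: 0.639
grasp_force: 0.0
```

move_arm:
  increments:
    - {"xyz": [0, 0, 0], "roll": 0, "grip": 65}
    - {"xyz": [0, 0, 0], "roll": 0, "grip": 65}
    - {"xyz": [0, 0, 0], "roll": 0, "grip": 65}
    - {"xyz": [0, 0, 0], "roll": 0, "grip": 65}

```text
time_s: 8.05
position: [0.609, 0.167, 0.3231]
tcp_rot: [[-0.956, 0.294, -0.001], [0.294, 0.956, -0.001], [0.001, -0.001, -1.0]]
force: [1.0, -0.1, 0.2]
opening: 0.648
grasp_force: 0.0
```

```bash
cat > sc.py <<'E'
from h import *
np.set_printoptions(precision=4,suppress=True)
s,p,d=cap("wrist"); save("w3.png",p)
R=np.array(s["tcp_rot"]);print(s["position"],R.ravel(),s["joint_positions"],s["opening"])
C,u,v=cloud("wrist",s,d)
n=np.hypot(C[:,0]-.5706,C[:,1]-.1797)<.06
f=lambda q:q[:,:2].astype(np.float32)
for lo,hi in((.004,.02),(.12,.134),(.138,.146),(.165,.195),(.197,.203),(.205,.222)):
    q=C[n&(C[:,2]>lo)&(C[:,2]<hi)]
    if len(q)>9: print(lo,hi,len(q),cv2.minEnclosingCircle(f(q)),cv2.minAreaRect(f(q)))
r=C[:,:2]-[.5706,.1797]; k=(np.linalg.norm(r,axis=1)>.022)&(np.linalg.norm(r,axis=1)<.04)&(C[:,2]>.145)&(C[:,2]<.165)
if k.sum(): m=r[k].mean(0);print("post",k.sum(),m,np.degrees(np.arctan2(m[1],m[0])))
E
python3 sc.py
```

```text
[0.609  0.167  0.3231] [-0.9558  0.2942 -0.0012  0.2942  0.9558 -0.0005  0.001  -0.0009 -1.    ] [  5.2204  25.5903  73.7146  -0.0249  80.7679 -67.6679] 0.6475891989737347
0.004 0.02 1746 ((0.572502613067627, 0.17928290367126465), 0.048203013837337494) ((0.5691877007484436, 0.17915114760398865), (0.0942843034863472, 0.0895838513970375), 79.09720611572266)
0.12 0.134 157 ((0.5718917846679688, 0.17927901446819305), 0.0198676660656929) ((0.567412257194519, 0.18078403174877167), (0.0384322889149189, 0.028543751686811447), 72.99613952636719)
0.165 0.195 62 ((0.5588276386260986, 0.1800490766763687), 0.012241481803357601) ((0.5577477812767029, 0.1801493614912033), (0.024282963946461678, 0.0021738149225711823), 84.69451904296875)
0.197 0.203 283 ((0.5723114609718323, 0.17914742231369019), 0.01819046400487423) ((0.5723127722740173, 0.179082989692688), (0.025839628651738167, 0.029947958886623383), 89.35213470458984)
0.205 0.222 561 ((0.5724350810050964, 0.17905457317829132), 0.012127562426030636) ((0.5723338723182678, 0.17905138432979584), (0.022424526512622833, 0.023415349423885345), 72.96659088134766)
post 106 [-0.0276  0.0002] 179.58513877293575
```

View pics/w3.png

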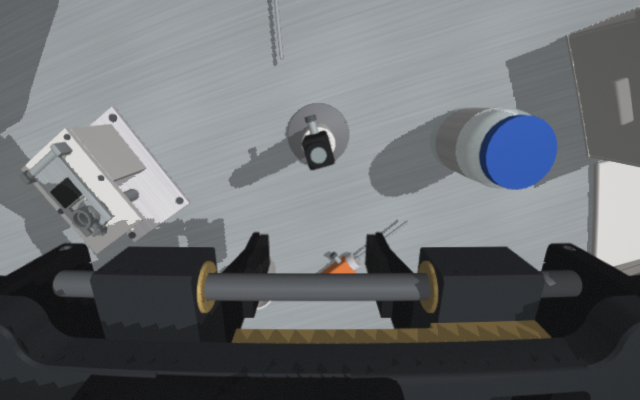

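The fixture is at left with the clamp closed. The upright scope is at (318,150) with its post pointing up-image at (311,122). The handle fits 25.8 x 29.9 mm, its 26 mm side at 89.4° and the post at 179.6°, centred at (0.5723, 0.1791). I'll align the tool to that yaw and descend.

move_arm:
  increments:
    - {"xyz": [0, 0, 0], "roll": -0.0963, "grip": 65}
    - {"xyz": [0, 0, 0], "roll": -0.0963, "grip": 65}
    - {"xyz": [0, 0, 0], "roll": -0.0963, "grip": 65}
    - {"xyz": [36.8, 11.8, 0], "roll": 0, "grip": 65}
    - {"xyz": [0, 0, 0], "roll": 0, "grip": 65}

```text
time_s: 8.52
position: [0.5655, 0.1802, 0.3219]
tcp_rot: [[-1.0, 0.009, -0.011], [0.009, 1.0, 0.001], [0.011, 0.0, -1.0]]
force: [0.1, -0.5, -0.5]
opening: 0.656
grasp_force: 0.0
```

move_arm:
  increments:
    - {"xyz": [0, 0, 30], "roll": 0, "grip": 65}
    - {"xyz": [0, 0, 30], "roll": 0, "grip": 65}
    - {"xyz": [0, 0, 0], "roll": 0, "grip": 65}
    - {"xyz": [0, 0, 0], "roll": 0, "grip": 65}
    - {"xyz": [0, 0, 0], "roll": 0, "grip": 65}

```text
time_s: 8.93
position: [0.5737, 0.1796, 0.265]
tcp_rot: [[-1.0, 0.01, 0.002], [0.01, 1.0, 0.0], [-0.002, 0.0, -1.0]]
force: [-0.3, 0.9, 0.5]
opening: 0.65
grasp_force: 0.0
```

move_arm:
  increments:
    - {"xyz": [1.2, -0.5, 28], "roll": 0, "grip": 65}
    - {"xyz": [0, 0, 28], "roll": 0, "grip": 65}
    - {"xyz": [0, 0, 28], "roll": 0, "grip": 65}
    - {"xyz": [0, 0, 26], "roll": 0, "grip": 65}
    - {"xyz": [0, 0, 0], "roll": 0, "grip": 65}

```text
time_s: 9.35
position: [0.5697, 0.1791, 0.1507]
tcp_rot: [[-1.0, 0.01, -0.006], [0.01, 1.0, -0.001], [0.006, -0.001, -1.0]]
force: [-0.7, -0.6, -0.3]
opening: 0.65
grasp_force: 0.0
```

move_arm:
  increments:
    - {"xyz": [0, 0, 0], "roll": 0, "grip": 65}
    - {"xyz": [0, 0, 0], "roll": 0, "grip": 55}
    - {"xyz": [0, 0, 0], "roll": 0, "grip": 45}
    - {"xyz": [0, 0, 0], "roll": 0, "grip": 40}
    - {"xyz": [0, 0, 0], "roll": 0, "grip": 35}

```text
time_s: 9.77
position: [0.5725, 0.1799, 0.1552]
tcp_rot: [[-1.0, 0.009, 0.003], [0.009, 1.0, 0.0], [-0.003, 0.0, -1.0]]
force: [-0.0, 0.3, 0.5]
opening: 0.431
grasp_force: 0.0
```

move_arm:
  increments:
    - {"xyz": [0, 0, 0], "roll": 0, "grip": 20}
    - {"xyz": [0, 0, 0], "roll": 0, "grip": 0}
    - {"xyz": [0, 0, 0], "roll": 0, "grip": 0}
    - {"xyz": [0, 0, 0], "roll": 0, "grip": 0}
    - {"xyz": [0, 0, 0], "roll": 0, "grip": 0}

```text
time_s: 10.18
position: [0.5719, 0.1798, 0.1542]
tcp_rot: [[-1.0, 0.009, 0.001], [0.009, 1.0, 0.0], [-0.001, 0.0, -1.0]]
force: [-1.2, -0.3, 5.0]
opening: 0.301
grasp_force: 30.0
```

Gripped: the opening is 26.2 mm, matching the handle, at 30 N. Lifting straight up.

move_arm:
  increments:
    - {"xyz": [0, 0, -8], "roll": 0, "grip": 0}
    - {"xyz": [0, 0, -16], "roll": 0, "grip": 0}
    - {"xyz": [0, 0, -20], "roll": 0, "grip": 0}
    - {"xyz": [0, 0, -20], "roll": 0, "grip": 0}
    - {"xyz": [0, 0, -20], "roll": 0, "grip": 0}

```text
time_s: 10.6
position: [0.5709, 0.1797, 0.2377]
tcp_rot: [[-1.0, 0.009, -0.002], [0.009, 1.0, -0.0], [0.002, -0.0, -1.0]]
force: [1.5, 0.3, -1.0]
opening: 0.295
grasp_force: 30.0
```

move_arm:
  increments:
    - {"xyz": [0, 0, -20], "roll": 0, "grip": 0}
    - {"xyz": [0, 0, -20], "roll": 0, "grip": 0}
    - {"xyz": [0, 0, -20], "roll": 0, "grip": 0}
    - {"xyz": [0, 0, -20], "roll": 0, "grip": 0}
    - {"xyz": [0, 0, -10], "roll": 0, "grip": 0}

```text
time_s: 11.02
position: [0.5722, 0.1799, 0.3299]
tcp_rot: [[-1.0, 0.009, 0.003], [0.009, 1.0, 0.0], [-0.003, 0.0, -1.0]]
force: [0.6, 0.3, -1.9]
opening: 0.296
grasp_force: 30.0
```

move_arm:
  increments:
    - {"xyz": [0, 0, -10], "roll": 0, "grip": 0}
    - {"xyz": [0, 0, -10], "roll": 0, "grip": 0}
    - {"xyz": [0, 0, 0], "roll": 0, "grip": 0}
    - {"xyz": [0, 0, 0], "roll": 0, "grip": 0}
    - {"xyz": [0, 0, 0], "roll": 0, "grip": 0}

```text
time_s: 11.43
position: [0.571, 0.1796, 0.3464]
tcp_rot: [[-1.0, 0.009, -0.002], [0.009, 1.0, -0.0], [0.002, -0.0, -1.0]]
force: [-0.2, 1.1, -0.6]
opening: 0.296
grasp_force: 30.0
```

```bash
cat > tip.py <<'E'
from h import *
np.set_printoptions(precision=4,suppress=True)
s,p,d=cap("wrist"); save("w4.png",p); m,T=ext("wrist",s)
R=np.array(s["tcp_rot"]);o=np.array(s["position"]);print(o,R.ravel(),s["grasp_force"])
C,u,v=cloud("wrist",s,d); L=(C-o)@R
k=(abs(L[:,0])<.025)&(abs(L[:,1])<.025)&(L[:,2]>.02)&(L[:,2]<.145)
for a in np.arange(.02,.145,.01):
    q=L[k&(L[:,2]>=a)&(L[:,2]<a+.01)]
    if len(q): print(round(a,2),len(q),np.median(q,0),np.ptp(q[:,1]))
t=[w(T,r["at"]) for r in bot.spot_in("scope_tip","wrist")[:2]]; print("tip",[(x,(x-o)@R) for x in t])
print(proj("wrist",s,o+np.array([[0,0,z] for z in(.023,.04,.133)])@R.T))
E
python3 tip.py
```

```text
[0.571  0.1796 0.3464] [-1.      0.0089 -0.0024  0.0089  1.     -0.0003  0.0024 -0.0003 -1.    ] 29.99626170611009
0.02 29 [0.0121 0.0053 0.0218] 0.021398376370643277
0.12 10 [ 0.0015 -0.      0.1266] 0.00395528472501514
0.13 3 [ 0.0015 -0.0005  0.1311] 0.0029948103970832934
tip [(array([0.5531, 0.179 , 0.3857]), array([ 0.018 , -0.0008, -0.0393])), (array([0.3705, 0.178 , 0.0169]), array([ 0.1997, -0.0033,  0.3299]))]
[[317.6303 233.8993]
 [317.6052 224.327 ]
 [317.5144 189.9545]]
```

View pics/w4.png

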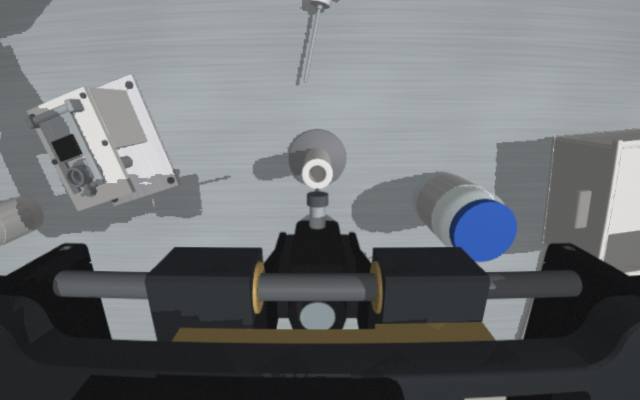

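The scope hangs in the fingers with the eyepiece at (318,315) and the post at (318,205). The tip lies on the tool axis to about 1 mm, and the empty stand rim is at (317,175). I'll carry it to the fixture, keep this yaw, and re-measure the bore in the same camera geometry.

move_arm:
  increments:
    - {"xyz": [-3, -16, 0], "roll": 0, "grip": 0}
    - {"xyz": [-5, -31, 0], "roll": 0, "grip": 0}
    - {"xyz": [-5, -31, 0], "roll": 0, "grip": 0}
    - {"xyz": [-5, -31, 0], "roll": 0, "grip": 0}
    - {"xyz": [-5, -31, 0], "roll": 0, "grip": 0}

```text
time_s: 11.95
position: [0.593, 0.0384, 0.3467]
tcp_rot: [[-1.0, 0.008, -0.002], [0.008, 1.0, 0.0], [0.002, 0.0, -1.0]]
force: [-1.1, -0.1, -1.8]
opening: 0.297
grasp_force: 30.0
```

move_arm:
  increments:
    - {"xyz": [-5, -31, 0], "roll": 0, "grip": 0}
    - {"xyz": [-5, -31, 0], "roll": 0, "grip": 0}
    - {"xyz": [-5, -31, 0], "roll": 0, "grip": 0}
    - {"xyz": [-5, -31, 0], "roll": 0, "grip": 0}
    - {"xyz": [-5, -31, 0], "roll": 0, "grip": 0}

```text
time_s: 12.37
position: [0.6166, -0.1171, 0.3466]
tcp_rot: [[-1.0, 0.009, -0.002], [0.009, 1.0, 0.001], [0.002, 0.001, -1.0]]
force: [-0.4, 0.3, -1.8]
opening: 0.299
grasp_force: 30.0
```

move_arm:
  increments:
    - {"xyz": [-4, -22, 0], "roll": 0, "grip": 0}
    - {"xyz": [0, 0, 0], "roll": 0, "grip": 0}
    - {"xyz": [0, 0, 0], "roll": 0, "grip": 0}
    - {"xyz": [0, 0, 0], "roll": 0, "grip": 0}
    - {"xyz": [0, 0, 0], "roll": 0, "grip": 0}

```text
time_s: 12.78
position: [0.6204, -0.1364, 0.3472]
tcp_rot: [[-1.0, 0.008, -0.001], [0.008, 1.0, 0.001], [0.001, 0.001, -1.0]]
force: [-0.2, 0.1, -1.6]
opening: 0.3
grasp_force: 30.0
```

```bash
cat > bore.py <<'E'
from h import *
import sys
np.set_printoptions(precision=4,suppress=True)
B=np.array([.5716,-.1384])
for n in("wrist","wrist","top","scene"):
    s,p,d=cap(n); C,u,v=cloud(n,s,d); f=lambda q:q[:,:2].astype(np.float32)
    print(n,np.array(s["position"]),np.array(s["tcp_rot"]).ravel()[[0,1,2,5]])
    if n=="wrist" : save("w5.png",p)
    r=np.hypot(*(C[:,:2]-B).T)
    c=np.hypot(C[:,0]-.545,C[:,1]+.147)<.1
    q=C[c&(C[:,2]>.102)&(C[:,2]<.108)]; mr=cv2.minAreaRect(f(q)); print(" plate",len(q),mr)
    q=C[(r<.03)&(C[:,2]>.131)&(C[:,2]<.14)]
    if len(q)>9: print(" mouth",len(q),q.mean(0),cv2.minEnclosingCircle(f(q)))
    # vertical thin shaft: points high near TCP
    o=np.array(s["position"]);L=(C-o)@np.array(s["tcp_rot"])
    for a,b in((.03,.06),(.06,.09),(.09,.12),(.12,.14)):
        q=L[(np.hypot(L[:,0],L[:,1])<.012)&(L[:,2]>a)&(L[:,2]<b)]
        if len(q): print(" shaft",a,len(q),np.median(q,0),np.percentile(q[:,2],98))
E
python3 bore.py
```

```text
wrist [ 0.6204 -0.1364  0.3472] [-1.      0.0077 -0.001   0.001 ]
 plate 4769 ((0.5429977178573608, -0.147553488612175), (0.15117000043392181, 0.09405051171779633), 17.04026222229004)
 mouth 251 [ 0.5755 -0.1369  0.1341] ((0.5771392583847046, -0.1349288672208786), 0.020601525902748108)
 shaft 0.12 13 [ 0.0017 -0.0005  0.1267] 0.13257682677421576
wrist [ 0.6205 -0.1363  0.3474] [-1.      0.0073 -0.0006  0.0006]
 plate 4765 ((0.543012797832489, -0.14741085469722748), (0.15101070702075958, 0.0940711721777916), 17.130979537963867)
 mouth 254 [ 0.5751 -0.137   0.1342] ((0.5778090953826904, -0.1350221186876297), 0.02094249427318573)
 shaft 0.12 13 [ 0.0017 -0.0005  0.1277] 0.13225993565094255
top [ 0.6206 -0.1363  0.3476] [-1.      0.0072 -0.0003  0.0004]
 plate 85 ((0.5550759434700012, -0.17586585879325867), (0.1506710797548294, 0.03536850959062576), 17.727144241333008)
 shaft 0.06 1 [-0.0021 -0.0011  0.0897] 0.08969568331843553
 shaft 0.09 2 [-0.0013  0.0004  0.1119] 0.11239885066991345
 shaft 0.12 3 [-0.0027  0.0023  0.1325] 0.13274116946543302
scene [ 0.6207 -0.1364  0.3477] [-1.      0.0073 -0.0001  0.0002]
 plate 888 ((0.5412395000457764, -0.147007018327713), (0.1510499119758606, 0.09711825102567673), 16.676170349121094)
 mouth 66 [ 0.5736 -0.1374  0.1339] ((0.5758898258209229, -0.13545119762420654), 0.020656557753682137)
 shaft 0.03 27 [ 0.0001 -0.0008  0.0428] 0.05813633459948993
 shaft 0.06 32 [ 0.0001 -0.001   0.071 ] 0.0887024480812846
 shaft 0.09 27 [ 0.     -0.0008  0.1025] 0.1190119071710561
 shaft 0.12 12 [-0.0001 -0.0006  0.1245] 0.1314486206562498
```

View pics/w5.png

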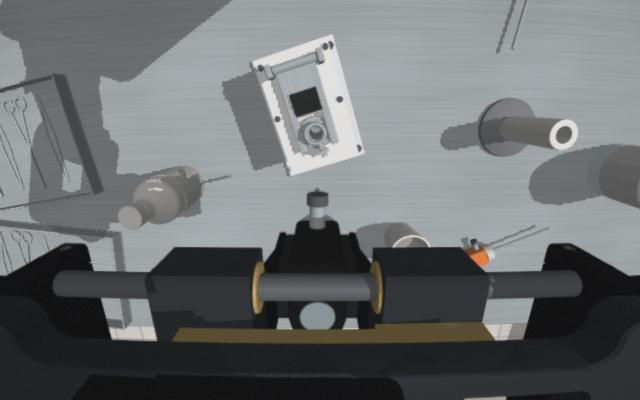

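The plate centre repeats within 0.3 mm, so the bore is at about (0.5717, -0.1387) in the wrist camera's frame; the sleeve mouth shows at (316,132). I'll move over it and lower the tip to just above the mouth, then check alignment.

move_arm:
  increments:
    - {"xyz": [15, -0.7, 0], "roll": 0, "grip": 0}
    - {"xyz": [20, -0.8, 0], "roll": 0, "grip": 0}
    - {"xyz": [14.3, -0.7, 0], "roll": 0, "grip": 0}
    - {"xyz": [0, 0, 15], "roll": 0, "grip": 0}
    - {"xyz": [0, 0, 15], "roll": 0, "grip": 0}

```text
time_s: 13.4
position: [0.5714, -0.1391, 0.319]
tcp_rot: [[-1.0, 0.008, 0.003], [0.008, 1.0, -0.002], [-0.003, -0.002, -1.0]]
force: [-1.7, -0.4, -2.0]
opening: 0.297
grasp_force: 30.0
```

move_arm:
  increments:
    - {"xyz": [0, 0, 15], "roll": 0, "grip": 0}
    - {"xyz": [0, 0, 10], "roll": 0, "grip": 0}
    - {"xyz": [0, 0, 5], "roll": 0, "grip": 0}
    - {"xyz": [0, 0, 0], "roll": 0, "grip": 0}
    - {"xyz": [0, 0, 0], "roll": 0, "grip": 0}

```text
time_s: 13.82
position: [0.5718, -0.1394, 0.2879]
tcp_rot: [[-1.0, 0.009, 0.0], [0.009, 1.0, -0.0], [-0.0, -0.0, -1.0]]
force: [-0.8, -0.2, -2.5]
opening: 0.297
grasp_force: 30.0
```

```bash
python3 bore.py
python3 - <<'E'
from h import *
a=cv2.imread("pics/w5.png")[130:250,258:378]; b=cap("scene")[1][:,:,::-1]
b=b[110:260,210:340]
cv2.imwrite("pics/j6.png",np.hstack([cv2.resize(a,(400,400),interpolation=2),cv2.resize(b,(400,400),interpolation=2)]))
E
```

```text
wrist [ 0.5718 -0.1394  0.2879] [-1.      0.0085  0.0004 -0.0002]
 plate 5461 ((0.5428808927536011, -0.1477760672569275), (0.1513126939535141, 0.0936526507139206), 16.56631088256836)
 mouth 227 [ 0.5697 -0.137   0.1343] ((0.5763581991195679, -0.13443507254123688), 0.020368630066514015)
 shaft 0.12 13 [ 0.0018 -0.0005  0.1272] 0.13220073627485357
wrist [ 0.5721 -0.1396  0.2883] [-1.      0.0086  0.0014 -0.0007]
 plate 5464 ((0.5429050922393799, -0.14784875512123108), (0.15131060779094696, 0.09378591924905777), 16.55253791809082)
 mouth 226 [ 0.5702 -0.137   0.1343] ((0.5763894319534302, -0.1341468244791031), 0.020258044824004173)
 shaft 0.12 13 [ 0.0018 -0.0005  0.1259] 0.13089581228779706
top [ 0.5722 -0.1397  0.2885] [-1.      0.0087  0.0018 -0.0008]
 plate 187 ((0.5649911761283875, -0.15466177463531494), (0.12542511522769928, 0.051659636199474335), 66.01619720458984)
 mouth 19 [ 0.5669 -0.1395  0.1356] ((0.5722545385360718, -0.1376497447490692), 0.012683634646236897)
scene [ 0.5721 -0.1397  0.2885] [-1.      0.0086  0.0019 -0.0009]
 plate 885 ((0.5407785177230835, -0.14669395983219147), (0.15254224836826324, 0.09714563190937042), 16.77911949157715)
 mouth 63 [ 0.5725 -0.1378  0.1339] ((0.574769139289856, -0.13361890614032745), 0.020241621881723404)
 shaft 0.03 26 [ 0.0003 -0.0011  0.046 ] 0.05916071846447152
 shaft 0.06 24 [-0.0005 -0.0009  0.0762] 0.08882620226322409
 shaft 0.09 23 [-0.0003 -0.0008  0.1076] 0.11831063745454086
 shaft 0.12 9 [ 0.0009 -0.0009  0.129 ] 0.1328121941207201
```

View pics/j6.png

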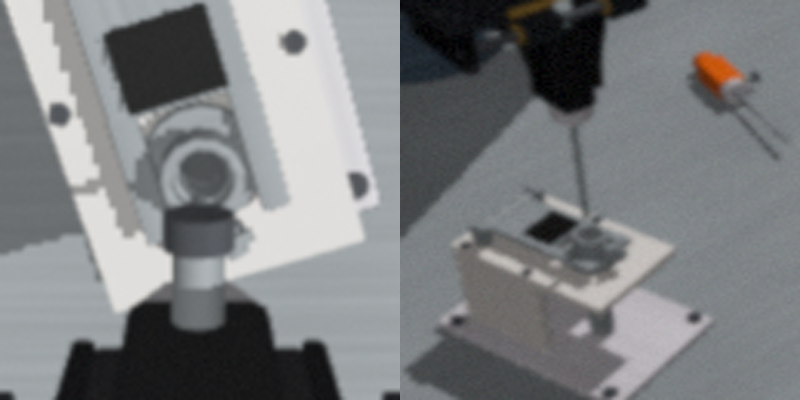

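The left half (wrist) shows the sleeve mouth at crop (205,172), just above the post, where the hidden tip is. The right half (scene) shows the shaft ending at (585,210), just over the sleeve at (598,245). That was my last picture, so the final alignment is numeric.

```bash
cat > fit.py <<'E'
from h import *
from scipy.optimize import minimize
np.set_printoptions(precision=4,suppress=True)
th=np.linspace(0,2*np.pi,180,endpoint=False)
for n in("wrist","wrist","wrist","scene","scene"):
    s,p,d=cap(n); o=np.array(s["position"]);R=np.array(s["tcp_rot"])
    C,u,v=cloud(n,s,d); q=C[(np.hypot(C[:,0]-.5717,C[:,1]+.139)<.02)&(C[:,2]>.1315)&(C[:,2]<.1375)]
    best=[]
    for dx in np.arange(-.006,.0061,.0005):
        for dy in np.arange(-.006,.0061,.0005):
            r=np.hypot(q[:,0]-.5717-dx,q[:,1]+.139-dy)
            best.append((((r>.0098)&(r<.0142)).sum()-2*(r<.0095).sum(),.5717+dx,-.139+dy))
    best.sort(reverse=True); b=np.array([x for x in best if x[0]>=best[0][0]-3])
    # image edges: circles r 10 and 14 at z=.135
    g=cv2.GaussianBlur(cv2.cvtColor(p,cv2.COLOR_RGB2GRAY).astype(np.float32),(0,0),.8)
    G=np.hypot(cv2.Sobel(g,-1,1,0),cv2.Sobel(g,-1,0,1)); res=[]
    for dx in np.arange(-.006,.0061,.0005):
        for dy in np.arange(-.006,.0061,.0005):
            sc=0
            for r in(.010,.014):
                P=np.c_[.5717+dx+r*np.cos(th),-.139+dy+r*np.sin(th),0*th+.135]
                x=proj(n,s,P).astype(np.float32); sc+=np.mean(np.minimum(cv2.remap(G,x[:,:1],x[:,1:],1),60))
            res.append((sc,.5717+dx,-.139+dy))
    res.sort(reverse=True); e=np.array(res[:6])
    L=(C-o)@R; k=(np.hypot(L[:,0],L[:,1])<.008)&(L[:,2]>.035)&(L[:,2]<.13)
    m,T=ext(n,s); h=C[k]; a=T[:2,3]-h[:,:2].mean(0); a/=np.linalg.norm(a)
    # shaft axis: surface median shifted away from the camera, line over height
    A=np.polyfit(h[:,2],h[:,:2]-2.1e-3*a,1) if k.sum()>40 else None
    tz=o[2]-.1325
    print(n,o,"annulus",len(q),b[:,1:].mean(0),"edge",np.round(e[0],4),e[:,1:].mean(0))
    print("   tip",(A[0]*tz+A[1],A[0]) if A is not None else np.median(C[k],0)[:2]-2.1e-3*a)
E
python3 fit.py
```

```text
wrist [ 0.5719 -0.1397  0.2884] annulus 204 [ 0.5717 -0.1385] edge [116.1142   0.5707  -0.1365] [ 0.5705 -0.1368]
   tip [ 0.5724 -0.1398]
wrist [ 0.5718 -0.1396  0.2882] annulus 200 [ 0.5715 -0.1385] edge [116.29     0.5707  -0.137 ] [ 0.5703 -0.1369]
   tip [ 0.5724 -0.1402]
wrist [ 0.5717 -0.1396  0.2881] annulus 201 [ 0.5715 -0.1385] edge [115.9797   0.5702  -0.1375] [ 0.5699 -0.1369]
   tip [ 0.572  -0.1402]
scene [ 0.5716 -0.1396  0.2879] annulus 57 [ 0.5709 -0.1392] edge [108.5626   0.5657  -0.133 ] [ 0.566  -0.1335]
   tip (array([ 0.5693, -0.1392]), array([0.0007, 0.0021]))
scene [ 0.5715 -0.1396  0.2878] annulus 50 [ 0.5702 -0.1379] edge [108.7077   0.5657  -0.133 ] [ 0.566  -0.1335]
   tip (array([ 0.5692, -0.139 ]), array([-0.0005, -0.0004]))
```

The wrist annulus puts tip minus bore at (+0.6, -1.5) mm and the scene camera at (-1.2, -0.5) mm. The mean error is about 1 mm in y, which I'll correct before lowering slowly.

move_arm:
  increments:
    - {"xyz": [0, 1, 0], "roll": 0, "grip": 0}
    - {"xyz": [0, 0, 2], "roll": 0, "grip": 0}
    - {"xyz": [0, 0, 3], "roll": 0, "grip": 0}
    - {"xyz": [0, 0, 4], "roll": 0, "grip": 0}
    - {"xyz": [0, 0, 4], "roll": 0, "grip": 0}

```text
time_s: 14.73
position: [0.5714, -0.1384, 0.274]
tcp_rot: [[-1.0, 0.009, -0.0], [0.009, 1.0, 0.0], [0.0, 0.0, -1.0]]
force: [-0.1, -0.3, -1.9]
opening: 0.298
grasp_force: 30.0
```

move_arm:
  increments:
    - {"xyz": [0, 0, 3], "roll": 0, "grip": 0}
    - {"xyz": [0, 0, 0], "roll": 0, "grip": 0}
    - {"xyz": [0, 0, 0], "roll": 0, "grip": 0}
    - {"xyz": [0, 0, 0], "roll": 0, "grip": 0}
    - {"xyz": [0, 0, 0], "roll": 0, "grip": 0}

```text
time_s: 15.15
position: [0.5716, -0.1386, 0.2718]
tcp_rot: [[-1.0, 0.009, 0.0], [0.009, 1.0, -0.0], [-0.0, -0.0, -1.0]]
force: [0.5, -0.2, -2.4]
opening: 0.299
grasp_force: 30.0
```

```bash
python3 fit.py
```

```text
wrist [ 0.5716 -0.1386  0.2718] annulus 184 [ 0.5719 -0.1385] edge [113.9958   0.5657  -0.1365] [ 0.5657 -0.1373]
   tip [ 0.5721 -0.1386]
wrist [ 0.5716 -0.1386  0.2718] annulus 187 [ 0.5717 -0.1385] edge [113.7418   0.5657  -0.1365] [ 0.5657 -0.1373]
   tip [ 0.5722 -0.1391]
wrist [ 0.5716 -0.1386  0.2718] annulus 187 [ 0.5717 -0.1385] edge [113.9596   0.5657  -0.1365] [ 0.5657 -0.1373]
   tip [ 0.572  -0.1391]
scene [ 0.5715 -0.1385  0.2718] annulus 44 [ 0.5701 -0.138 ] edge [107.7778   0.5657  -0.1335] [ 0.5658 -0.1339]
   tip (array([ 0.5699, -0.1384]), array([-0.013 ,  0.0084]))
scene [ 0.5715 -0.1385  0.2717] annulus 45 [ 0.5703 -0.1385] edge [108.2567   0.5657  -0.1335] [ 0.5659 -0.1336]
   tip (array([ 0.5691, -0.138 ]), array([0.0021, 0.002 ]))
```

Both cameras now put the tip within 1 mm of the bore axis, and the edge fits are unreliable because the post occludes the mouth. Descending 79 mm slowly.

move_arm:
  increments:
    - {"xyz": [0, 0, 2], "roll": 0, "grip": 0}
    - {"xyz": [0, 0, 4], "roll": 0, "grip": 0}
    - {"xyz": [0, 0, 5], "roll": 0, "grip": 0}
    - {"xyz": [0, 0, 5], "roll": 0, "grip": 0}
    - {"xyz": [0, 0, 5], "roll": 0, "grip": 0}

```text
time_s: 15.82
position: [0.5712, -0.1384, 0.2497]
tcp_rot: [[-1.0, 0.009, -0.001], [0.009, 1.0, 0.0], [0.001, 0.0, -1.0]]
force: [0.1, 0.7, -0.9]
opening: 0.296
grasp_force: 30.0
```

move_arm:
  increments:
    - {"xyz": [0, 0, 5], "roll": 0, "grip": 0}
    - {"xyz": [0, 0, 5], "roll": 0, "grip": 0}
    - {"xyz": [0, 0, 5], "roll": 0, "grip": 0}
    - {"xyz": [0, 0, 5], "roll": 0, "grip": 0}
    - {"xyz": [0, 0, 5], "roll": 0, "grip": 0}

```text
time_s: 16.23
position: [0.5714, -0.1385, 0.225]
tcp_rot: [[-1.0, 0.009, -0.0], [0.009, 1.0, 0.0], [0.0, 0.0, -1.0]]
force: [-0.2, 0.5, -1.7]
opening: 0.295
grasp_force: 30.0
```

move_arm:
  increments:
    - {"xyz": [0, 0, 5], "roll": 0, "grip": 0}
    - {"xyz": [0, 0, 5], "roll": 0, "grip": 0}
    - {"xyz": [0, 0, 5], "roll": 0, "grip": 0}
    - {"xyz": [0, 0, 5], "roll": 0, "grip": 0}
    - {"xyz": [0, 0, 4], "roll": 0, "grip": 0}

```text
time_s: 16.65
position: [0.5713, -0.1384, 0.2009]
tcp_rot: [[-1.0, 0.009, -0.0], [0.009, 1.0, 0.0], [0.0, 0.0, -1.0]]
force: [0.1, 0.5, -0.7]
opening: 0.295
grasp_force: 30.0
```

move_arm:
  increments:
    - {"xyz": [0, 0, 4], "roll": 0, "grip": 0}
    - {"xyz": [0, 0, 3], "roll": 0, "grip": 0}
    - {"xyz": [0, 0, 2], "roll": 0, "grip": 0}
    - {"xyz": [0, 0, 0], "roll": 0, "grip": 0}
    - {"xyz": [0, 0, 0], "roll": 0, "grip": 0}

```text
time_s: 17.07
position: [0.5715, -0.1385, 0.1926]
tcp_rot: [[-1.0, 0.009, 0.0], [0.009, 1.0, -0.0], [-0.0, -0.0, -1.0]]
force: [-0.5, -0.1, -1.1]
opening: 0.3
grasp_force: 30.0
```

move_arm:
  increments:
    - {"xyz": [0, 0, 0], "roll": 0, "grip": 0}
    - {"xyz": [0, 0, 0], "roll": 0, "grip": 0}
    - {"xyz": [0, 0, 0], "roll": 0, "grip": 0}
    - {"xyz": [0, 0, 0], "roll": 0, "grip": 0}
    - {"xyz": [0, 0, 0], "roll": 0, "grip": 0}

```text
time_s: 17.48
position: [0.5715, -0.1385, 0.1927]
tcp_rot: [[-1.0, 0.009, 0.0], [0.009, 1.0, -0.0], [-0.0, -0.0, -1.0]]
force: [0.2, 0.5, -1.2]
opening: 0.298
grasp_force: 30.0
```

Run:
```python
from h import *
np.set_printoptions(precision=4,suppress=True)
s,p,d=cap("scene");o=np.array(s["position"]);C,u,v=cloud("scene",s,d);m,T=ext("scene",s)
print(o,s["force"],s["qvel"],s["grasp_force"])
k=(np.hypot(*(C[:,:2]-o[:2]).T)<.008)&(C[:,2]>.138)&(C[:,2]<.165);h=C[k];a=T[:2,3]-h[:,:2].mean(0);a/=np.linalg.norm(a)
print("shaft",k.sum(),np.median(h,0)[:2]-2.1e-3*a)
k=(np.hypot(*(C[:,:2]-o[:2]).T)<.016)&(C[:,2]>.165)&(C[:,2]<.19);print("collar z low",np.percentile(C[k,2],[2,50]))
for n in("scene","wrist"):
    s,p,d=cap(n);C,u,v=cloud(n,s,d)
    fx=np.array([.9568,.2907]);h=np.array([.4905,-.1637]);x=(C[:,:2]-h)@fx;y=(C[:,:2]-h)@np.array([-fx[1],fx[0]])
    k=(abs(y)>.017)&(abs(y)<.024)&(x>.015)&(x<.1)&(C[:,2]>.115)&(C[:,2]<.14);print(n,"clamp slope",k.sum(),np.polyfit(x[k],C[k,2],1))
```

```text
[ 0.5715 -0.1385  0.1927] [ 0.2086  0.4669 -1.2165] [ 0.065  -0.0049  0.0508  0.0824  0.0445 -0.0746] 29.996256830636412
shaft 12 [ 0.5691 -0.1382]
collar z low [0.1687 0.1778]
scene clamp slope 123 [-0.0085  0.1213]
wrist clamp slope 1798 [0.0004 0.1209]
```

The collar is at 0.170, so the tip is at about 0.060. The clamp is level, everything is still, and there is no contact force. Handing in.

```bash
python3 -c "
from rig import bot
print(bot.hand_in())"
```

```text
the job is handed in; nothing more can be done
None
```

I handed the job in at about 17.5 s with the clamp down and level and the scope held still and upright. Its tip was at z ≈ 0.060 (half the tube) and within about 1 mm of the bore axis by both cameras just above the mouth, with no contact force seen; the hand-in returned no verdict.

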